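Clamp the filter cube with the cam quick-release

ROBOT

A 7-joint arm with a two-finger parallel gripper is mounted at the origin on a cart in front of the work surface, level with it; the furniture and walls round the work are solid. World frame = base frame: x ahead of the robot, y to its left, z up, the work surface at z = 0. Lengths are in m, angles in rad, forces in N, time in s.
With the tool pointing down it reaches from about 0.425 to 0.875 m from the base axis. Payload 4.7 kg.
Tool frame: the origin (TCP) lies at the very end of the fingers, on their centre line; the grasp point (between the pads) lies 19 mm behind it; z points along the fingers, y is the line along which they close (so a half turn about z gives the same grasp; the last joint's range is limited). The gripper opens to 87 mm and grips with 3 to 60 N. Pads are 19 mm wide; open, the fingers measure 117 mm over their backs; the gripper's body (75 mm by 190 mm) begins 51 mm behind the grasp point.
Start: joints at [-1.246, 0.321, -0.07, 1.45, 0.023, 1.371, -0.057], TCP at [0.199, 0.619, 0.223] pointing down, gripper open.
Joint ranges: [-2.86, 2.86], [-0.3, 2.09], [-1.38, 1.24], [0.06, 2.45], [-1.56, 4.7], [0.09, 2.05], [-2.69, 2.69]. Speed limits (rad/s): [2.57, 2.57, 3.14, 3.14, 3.14, 3.14, 3.14].

INTERFACE

Orientations are given as a rotation vector (axis times angle).
In Python, from bench import get_state, get_image, get_calibration, close_job gives the robot as it stands.
- The arm moves only by the shell command python3 -m crank 'ROWS' [FORCE]. ROWS is JSON, a list of rows, each a list of 5 numbers: the opening, from 0 (shut) to 1 (fully open), then the shift along the world's x, y, z in units of 0.2 m (1.0 is 0.2 m), then the turn about the world's z in units of 2 pi rad (1.0 is 2 pi rad). A call has 1 to 5 rows; each row is the pose to reach, as a shift and turn from the pose commanded when the call began, turning the shorter way round; what a row does not reach only later rows make up. A row lasts 1/8 s, in which the tool goes at most 62.5 mm and 10.7 degrees, less where a joint would pass 70% of its speed; a pose out of reach is approached as far as the arm can. A call with a number of a shift or a turn outside -1 to 1 is refused whole. A call with a gripper value outside its range is refused whole. The fingers move at their own pace and stop on an object; FORCE is the grip in N (left out, the last holds). Time passes only in rows, so rows that repeat a pose let the fingers close. It gives the time, the measured TCP pose, the force, the opening and the grip force at its end, in the units of the state.
- get_state(): the state, without advancing time (a new reading comes with each control period).
- get_image(name): name is "scene" or "side" or "wrist"; returns the picture (480x640x3 uint8, red, green, blue); there is no depth.
- get_calibration(name): a dict with "fovy" (degrees; the focal length in pixels is half the picture's height over the tangent of half this angle, whatever the lens; pixels are square), "cx", "cy" (the principal point, pixels), "R" (3x3) and "t" (3): a world point X has camera coordinates R X + t. Camera axes: x right, y down, z forward; pixel columns grow to the right and rows downward; lengths in m; the calibration is good to about 2 mm. A picture is of the moment at which its call begins: read the wrist's pose just before it. get_calibration takes no time and is no camera call; for the wrist camera it gives the pose at the moment of the call.
- close_job(): hands the job in; it is judged then, once.
The state is a dict: "time": time; "joint_positions": joint angles; "qd": joint speeds; "joint_torque": joint torques, N m; "position": TCP position; "tool_rot": TCP orientation; "ft_force": force on the tool from outside, world axes, zero at the start; "torque": the same for the moment, N m; "grip_width": opening from 0.0 (shut) to 1.0 (fully open); "grip_force": force on a finger pad.
Only numpy, scipy, OpenCV 4.12 (cv2) and the standard library are available. Lean on these libraries where they do the work, as an engineer would, in place of code of your own. Each camera call takes 0.05 s, during which the arm holds its last target. There are 200 camera calls.

TASK

The black square filter cube sits loose under the fork of one of the two quick-release clamps. While that clamp's orange lever is still open, turn its black wing nut clockwise until the white pointer lies along the red line on the strap, then flip the lever down flat so that the fork holds the cube. Leave the other clamp, the one with the round loupe, as it is.

Things in the scene. Friction and masses are not known exactly. Their poses are not given: they have to be found in the camera images.
- clamp_nut (a joint): Wing nut of the clamp that holds the filter cube, rad. 0: white pointer along the red line, towards the fork. Negative: too loose; starts between -1.4 and -0.75 and grows as the nut turns clockwise seen from above (stops at -1.5 and +0.5). Stiff (about 0.06 N m); stays where it is left.
- clamp_lever (a joint): Orange cam lever of the same clamp, rad above level. 0: closed, flat against its stop, pointing away from the nut. Starts open at 0.9 to 1.1, leaning away from the nut; turns about a level axis and stays where it is left. Closing takes about 2 to 3 N at the paddle, pressed down along the arc.
- clamp_nut_grip (a point): Centre of the wing of that clamp's black nut, on its upright axis, 80 mm above the bench. The wing is a bar 50 mm long, 11 mm thick, 24 mm high (top at 92 mm), on a hub of 25 mm diameter; the strap's top lies 54 mm above the bench. Local x: along the bar to the end with the white pointer; z: up.
- clamp_lever_pad (a point): Place to press: middle of the upper face (towards the nut when open) of the lever's orange paddle, 40 x 24 x 9 mm, which reaches 22 mm farther out. Local x: along the lever to its pivot; y: along the pivot axis; z: out of the face. Pivot axis: 62 mm along x, 4.5 mm along -z, 34 mm above the bench, 58 mm from the nut's axis, away from the fork. Closed, this point is 39 mm above the bare bench.
- filter_cube: Black filter cube, 37 x 36 x 36 mm with a round glass on top, loose in the clamp's shallow nest 62 mm from the nut's axis; origin at the middle of its underside, z up. It is not to be handled.
- clamp_fork: Steel front half of the clamp's strap; its two prongs press on the cube's shoulders. Origin on the nut's axis in mid-thickness; x towards the cube, z up. It sinks 2.5 mm per rad of nut and 4 mm at the prongs as the lever closes, and gives like a spring (2 N per mm). The clamp's base plate is 170 x 64 x 10 mm.
- spare_lever_pad (a point): Middle of the paddle of the other clamp's orange lever (same clamp, holding the loupe): leave alone.
- spare_nut_grip (a point): Centre of the wing of the other clamp's nut: leave alone.
- spare_nut (a joint): Angle of the other clamp's nut, rad: starts between -1.15 and -1.0, leave alone.
- loupe_mid (a point): Centre of the round black loupe (35 mm diameter, 27 mm high) loose in the other clamp: leave alone.

How it is judged:
On the way, in this order (a step that is already met when the one before it is completed fails the run):
1. the nut's pointer is on the red line while the lever is still open (value of joint clamp_nut between -0.2 and 0.2 rad and value of joint clamp_lever above 0.6 rad), for 0.2 s.
2. the lever is closed (value of joint clamp_lever below 0.17 rad), for 0.2 s.
At the end, for the whole second after the job is handed in: The nut's pointer is within 0.2 rad of the red line, the lever is within 0.17 rad of flat, the fork presses on the filter cube with more than 1.5 N, and the cube stands upright and still in its nest (its middle less than 75 mm from the nut's axis) (value of joint clamp_nut between -0.2 and 0.2 rad and value of joint clamp_lever below 0.17 rad and contact force between clamp_fork and filter_cube above 1.5 N and horizontal distance between filter_cube and clamp_fork below 0.075 m and angle between filter_cube's own z axis and vertical below 0.12 rad and linear speed of filter_cube below 0.02 m/s); the robot touches nothing.
It fails at once if the other clamp's lever moved by more than 12 mm (distance of spare_lever_pad from where it was at the start of the episode above 0.012 m).
It fails at once if the other clamp's nut turned (value of joint spare_nut below -1.35 rad or value of joint spare_nut above -0.8 rad).
It fails at once if the loupe moved by more than 20 mm (distance of loupe_mid from where it was at the start of the episode above 0.02 m).
It fails at once if the cube is knocked out of its nest or tipped (distance of filter_cube from where it was at the start of the episode above 0.02 m or angle between filter_cube's own z axis and vertical above 0.35 rad).
It also fails if it takes over 45 s, if anything falls off the work surface, if the arm or the gripper's body presses on something with over 40 N, if the wrist force passes 120 N, or if a joint passes its speed limit or range.

## Working session

There is one attempt and no reset: what is moved stays moved. The work goes in short steps, Python scripts to look and compute and a shell command to move; the robot and the scene stay as the last step left them, time stands still between calls to the robot, and variables do not carry over. Pictures are saved under pics/ and viewed, at most 10 in all, crops included, and the job is handed in when it is done.

```bash
ls; mkdir -p pics
python3 - <<'E'
from bench import *
import cv2
for n in("scene","side"):
    cv2.imwrite(f"pics/{n}0.png",get_image(n)[:,:,::-1])
    c=get_calibration(n);print(n,c)
s=get_state();print(s['time'],s['position'],s['tool_rot'],s['grip_width'])
E
```

```text
pics
scene {'fovy': 51.238659686919334, 'cx': 315.4675417262219, 'cy': 244.29484118867757, 'R': array([[ 0.84429747, -0.53581432,  0.00805016],
       [-0.24133178, -0.39360018, -0.88703882],
       [ 0.47845664,  0.74698187, -0.46162466]]), 't': array([-0.51852499,  0.18943358,  0.64000911])}
side {'fovy': 48.96385805070975, 'cx': 316.16110098601143, 'cy': 251.25972535273783, 'R': array([[-0.99987474, -0.0147063 ,  0.00584983],
       [-0.01362333,  0.6115757 , -0.79106862],
       [ 0.00805608, -0.79104923, -0.61169945]]), 't': array([0.55935542, 0.0916033 , 0.92353169])}
0.1 [0.19869264 0.618369   0.22156402] [-4.86249017e-01 -3.10355924e+00  2.70436576e-03] 0.9974699079139917
```

View pics/scene0.png

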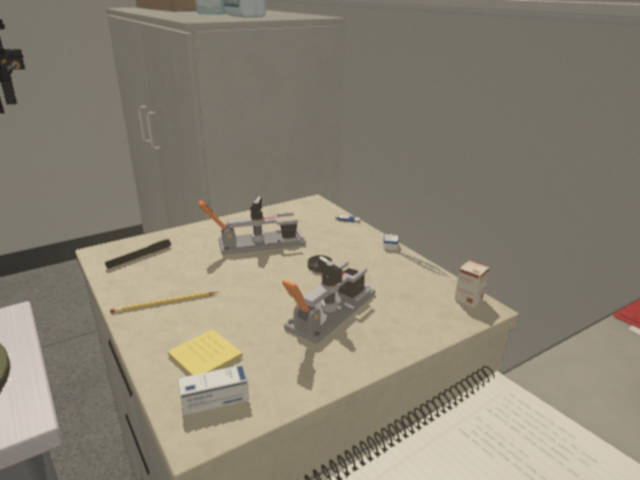

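View pics/side0.png

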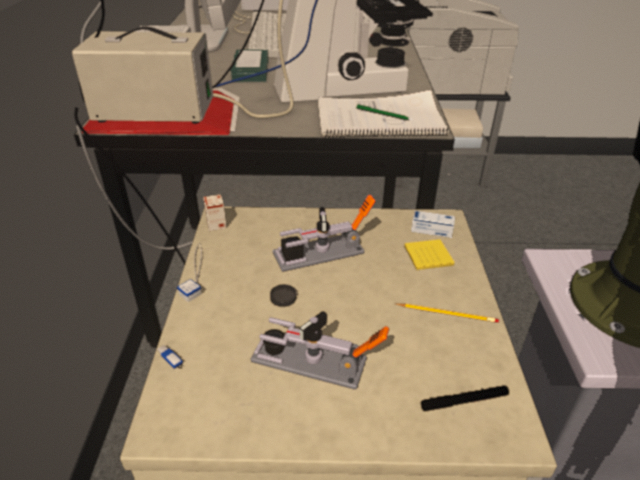

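The target clamp, the one with the square cube, is at about (330,295) in the scene view and (318,240) in the side view. The loupe clamp is at (262,230) in scene and (310,350) in side. I'll enlarge the target in both views.

```bash
cat > h.py <<'E'
import numpy as np, cv2
from bench import *
def ray(n,uv,c=None):
    c=c or get_calibration(n); f=240/np.tan(np.radians(c['fovy'])/2)
    R=np.array(c['R']);t=np.array(c['t'])
    d=R.T@np.array([(uv[0]-c['cx'])/f,(uv[1]-c['cy'])/f,1]); return -R.T@t,d
def onz(n,uv,z,c=None):
    o,d=ray(n,uv,c); return o+d*(z-o[2])/d[2]
def tri(a,b,na="scene",nb="side"):
    o1,d1=ray(na,a);o2,d2=ray(nb,b)
    k=np.linalg.lstsq(np.c_[d1,-d2],o2-o1,rcond=None)[0]
    p,q=o1+k[0]*d1,o2+k[1]*d2
    return (p+q)/2,np.linalg.norm(p-q)
def proj(n,X,c=None):
    c=c or get_calibration(n); f=240/np.tan(np.radians(c['fovy'])/2)
    p=np.array(c['R'])@X+np.array(c['t']); return np.array([c['cx']+f*p[0]/p[2],c['cy']+f*p[1]/p[2]])
E
python3 - <<'E'
from h import *
a=cv2.imread("pics/scene0.png")[245:345,280:380];b=cv2.imread("pics/side0.png")[187:287,265:385]
z=lambda i:cv2.resize(i,(400 if i is a else 400,400 if i is a else 333),interpolation=cv2.INTER_CUBIC)
A,B=z(a),z(b);B=cv2.copyMakeBorder(B,0,67,0,0,cv2.BORDER_CONSTANT)
cv2.imwrite("pics/z0.png",np.hstack([A,B]))
for n in("scene","side"):
    im=cv2.imread(f"pics/{n}0.png");h=cv2.cvtColor(im,cv2.COLOR_BGR2HSV)
    m=cv2.inRange(h,(3,170,130),(14,255,255))
    N,l,s,c=cv2.connectedComponentsWithStats(m)
    for i in range(1,N):
        if s[i,4]>40: print(n,s[i],c[i], cv2.minAreaRect(np.argwhere(l==i)[:,::-1].astype(np.float32)))
print(onz("side",(320,255),0),onz("side",(310,365),0))
E
```

```text
side [352 195  23  35 286] [363.32167832 210.75524476] ((362.08233642578125, 212.37057495117188), (9.433669090270996, 37.81137466430664), 32.47119140625)
side [353 327  36  30 335] [371.52835821 342.3880597 ] ((371.5791320800781, 342.9198913574219), (10.381953239440918, 44.202919006347656), 52.76516342163086)
[ 0.55378861 -0.12552635  0.        ] [0.56671117 0.14879193 0.        ]
```

View pics/z0.png

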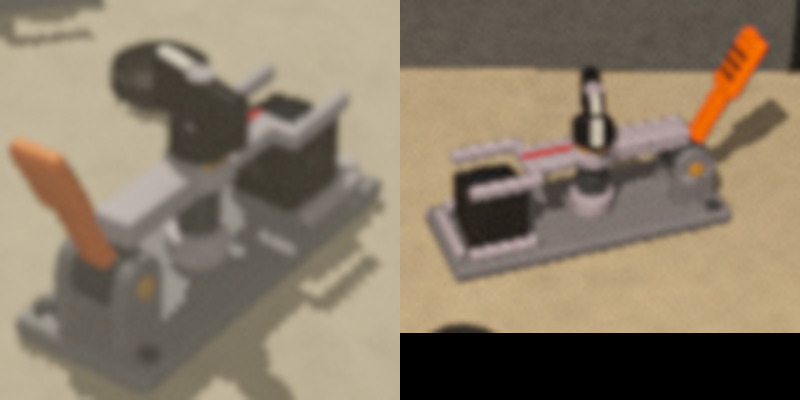

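The left half shows the scene view and the right half the side view. The white pointer is on the side-camera half of the wing, at about (593,130) in the crop. The red line runs left towards the cube at (545,152), and the orange lever leans away to the right. Next I'll compute the clamp pose from the plate edges and the pivot pins.

Run:
```python
from h import *
S=lambda u,v:onz
def sd(u,v,z): return onz("side",(265+(u-400)*.3,187+v*.3),z)
def sc(u,v,z): return onz("scene",(280+u/4,245+v/4),z)
fl,fr,bl=sd(461,270,.01),sd(730,207,.01),sd(430,208,.01)
print(fl,fr,bl,np.linalg.norm(fr-fl),np.linalg.norm(bl-fl))
p1,p2=sd(697,170,.034),sc(147,287,.034);print("pivot",p1,p2,(p1+p2)/2)
d=(fl-fr);d/=np.linalg.norm(d);print("dir",d,np.degrees(np.arctan2(d[1],d[0])))
print("nut from pivot",(p1+p2)/2+.058*d)
print("scene plate corner", sc(150,385,.01), sc(380,183,.01), sc(18,322,.01))
c=(fr+bl)/2;print("plate centre",c)
print("pointer end/wing top",sd(593,70,.092),sd(593,85,.092),sc(180,50,.092),sc(205,75,.092))
print(get_calibration("wrist"))
```

```text
[ 0.62161991 -0.07213308  0.01      ] [ 0.46825238 -0.13329529  0.01      ] [ 0.64330915 -0.12842621  0.01      ] 0.16511334183438514 0.06032693744989232
pivot [ 0.48858121 -0.13666326  0.034     ] [ 0.50485674 -0.17521995  0.034     ] [ 0.49671898 -0.1559416   0.034     ]
dir [0.92886214 0.37042559 0.        ] 21.74186718834836
nut from pivot [ 0.55059298 -0.13445692  0.034     ]
scene plate corner [ 0.49167275 -0.19831587  0.01      ] [ 0.64630567 -0.13628461  0.01      ] [ 0.46957439 -0.14045808  0.01      ]
plate centre [ 0.55578077 -0.13086075  0.01      ]
pointer end/wing top [ 0.5495138  -0.15161901  0.092     ] [ 0.54944355 -0.13632227  0.092     ] [ 0.55549454 -0.11858175  0.092     ] [ 0.55282667 -0.13983263  0.092     ]
{'fovy': 64.0984581849229, 'cx': 322.3460903574902, 'cy': 239.61604519779408, 'R': array([[ 0.30484181,  0.95240213, -0.00128745],
       [ 0.92160076, -0.29464146,  0.2526627 ],
       [ 0.24025716, -0.07820867, -0.96755357]]), 't': array([-0.6506849 , -0.02952123,  0.38900058])}
```

```bash
python3 -m crank '[[0.5,0.75,-1,0,-0.06],[0.5,0.75,-1,0,-0.06],[0.5,0.75,-1,0,-0.06],[0.5,0.75,-1,0,-0.06]]'; python3 -m crank '[[0.5,0.4,-1,0,-0.06],[0.5,0.4,-1,0,-0.06],[0.5,0.4,-1,0,-0.06],[0.5,0.4,-1,0,-0.06]]'; python3 -m crank '[[0.5,0.4,-1,0,-0.06],[0.5,0.4,-1,0,-0.06],[0.5,0.4,-1,0,-0.06],[0.5,0.4,-1,0,-0.06]]'; python3 -m crank '[[0.5,0.2,-0.75,0,-0.03],[0.5,0.2,-0.75,0,-0.03],[0.5,0.2,-0.75,0,-0.03],[0.5,0.2,-0.75,0,-0.03],[0.5,0.2,-0.75,0,-0.03]]'
python3 - <<'E'
from h import *
s=get_state();print(s['time'],s['position'],s['tool_rot'],s['joint_positions'])
c=get_calibration("wrist");im=get_image("wrist");cv2.imwrite("pics/w1.png",im[:,:,::-1])
np.savez("w1.npz",R=c['R'],t=c['t'],fovy=c['fovy'],cx=c['cx'],cy=c['cy'])
print(proj("wrist",np.array([.552,-.135,.092]),c))
E
```

```text
time: 0.6
position: [0.3497, 0.4169, 0.2222]
tool_rot: [-1.059, -2.958, 0.0]
ft_force: [1.5, 0.2, 0.1]
grip_width: 0.633
grip_force: 0.0
time: 1.1
position: [0.43, 0.2147, 0.2225]
tool_rot: [1.602, 2.702, -0.001]
ft_force: [-0.0, 1.0, -0.2]
grip_width: 0.502
grip_force: 0.0
time: 1.6
position: [0.5093, 0.0144, 0.2226]
tool_rot: [2.08, 2.354, -0.001]
ft_force: [0.9, 0.8, -0.6]
grip_width: 0.502
grip_force: 0.0
time: 2.22
position: [0.5486, -0.1297, 0.2221]
tool_rot: [-2.284, -2.155, 0.0]
ft_force: [0.2, 0.2, 0.1]
grip_width: 0.501
grip_force: 0.0
2.225 [ 0.54859109 -0.129701    0.22208947] [-2.28411289e+00 -2.15502036e+00  1.33741923e-04] [-0.42829429  0.15449844  0.68489702  1.69195869 -0.1010135   1.33194411
  0.2166843 ]
[328.73270265 239.18862024]
```

View pics/w1.png

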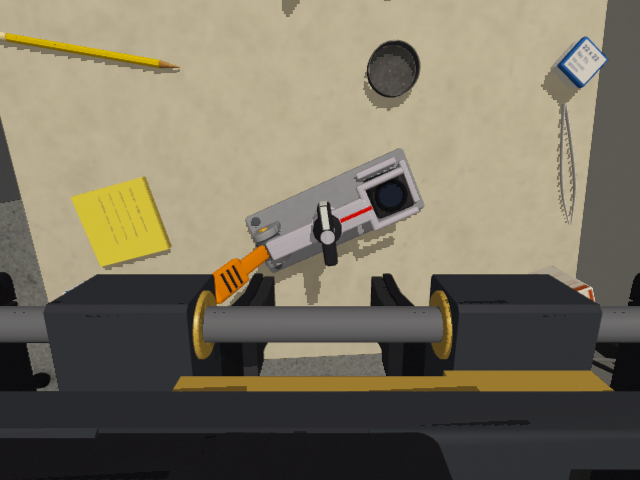

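The wrist view shows the wing from the pointer end at (323,203) to (331,263), with the bolt at about (328,236). The red line runs (341,221)–(372,208), the lever is orange at (240,275), and the glass of the cube is at (390,193).

Run:
```python
from h import *
c=dict(np.load("w1.npz"))
w=lambda u,v,z:onz("wrist",(u,v),z,c)
a,b=w(323,203,.092),w(331,263,.092);r1,r2=w(341,221,.054),w(372,208,.054)
an=lambda d:np.degrees(np.arctan2(d[1],d[0]))
print(a,b,np.linalg.norm(a-b),(a+b)/2,an(a-b));print("red",an(r2-r1),r1,r2,"cube",w(390,193,.036),"bolt",w(328,236,.094))
p=r1-(r1[:2]@[0,0]); 
im=cv2.imread("pics/w1.png");h=cv2.cvtColor(im,cv2.COLOR_BGR2HSV)
m=cv2.inRange(h,(15,0,220),(40,60,255)) 
# long edges of the plate's far side: corners
q=[w(401,149,.01),w(247,217,.01),w(424,205,.01)];print("plate",q,an(q[0]-q[1]),"c",(q[1]+q[2])/2)
m=cv2.inRange(h,(3,170,110),(18,255,255));m[:,300:]=0
y,x=np.nonzero(m);print(cv2.minAreaRect(np.c_[x,y].astype(np.float32)),len(x))
```

```text
[ 0.54913131 -0.10611621  0.092     ] [ 0.55276583 -0.15472391  0.092     ] 0.048743383937777274 [ 0.55094857 -0.13042006  0.092     ] 94.27618998346591
red 20.020925523747447 [ 0.56362567 -0.1290252   0.054     ] [ 0.5910546  -0.11903054  0.054     ] cube [ 0.60984063 -0.10944644  0.036     ] bolt [ 0.55156606 -0.13188604  0.094     ]
plate [array([ 0.62511604, -0.07196817,  0.01      ]), array([ 0.47225142, -0.12900346,  0.01      ]), array([ 0.64738814, -0.1269388 ,  0.01      ])] 20.461039661558228 c [ 0.55981978 -0.12797113  0.01      ]
((217.50318908691406, 175.64479064941406), (248.34866333007812, 62.01639938354492), 76.47684478759766) 1333
```

```bash
python3 -m crank '[[0.5,0.01,-0.01,-0.5,0.021],[0.5,0.01,-0.01,-0.755,0.021],[0.5,0.01,-0.01,-0.755,0.021],[0.5,0.01,-0.01,-0.755,0.021]]' 30;  python3 -m crank '[[0,0,0,0,0],[0,0,0,0,0],[0,0,0,0,0],[0,0,0,0,0]]' 30
```

```text
time: 2.78
position: [0.549, -0.1309, 0.0695]
tool_rot: [-2.134, -2.3, 0.004]
ft_force: [0.3, 0.1, 0.6]
grip_width: 0.5
grip_force: 0.0
time: 3.28
position: [0.5515, -0.1331, 0.0723]
tool_rot: [2.139, 2.299, 0.002]
ft_force: [7.9, 1.9, 0.4]
grip_width: 0.131
grip_force: 4.9
```

```bash
python3 -m crank '[[0,0,0,0,0],[0,0,0,0,0],[0,0,0,0,-0.03],[0,0,0,0,-0.06],[0,0,0,0,-0.08]]' 30;  python3 -m crank '[[0,0,0,0,-0.025],[0,0,0,0,-0.05],[0,0,0,0,-0.075],[0,0,0,0,-0.1],[0,0,0,0,-0.125]]'; python3 -m crank '[[0,0,0,0,0],[0,0,0,0,0]]'
```

```text
time: 3.9
position: [0.5528, -0.1333, 0.0723]
tool_rot: [2.645, 1.689, 0.005]
ft_force: [5.4, -0.8, -0.9]
grip_width: 0.126
grip_force: 30.4
time: 4.53
position: [0.5538, -0.1343, 0.0724]
tool_rot: [3.089, 0.547, 0.009]
ft_force: [8.4, -3.2, -5.2]
grip_width: 0.123
grip_force: 30.3
time: 4.78
position: [0.5538, -0.1343, 0.0724]
tool_rot: [3.088, 0.554, 0.009]
ft_force: [7.4, -3.0, -3.9]
grip_width: 0.124
grip_force: 30.4
```

The nut has turned with the tool. I'll release it, rise, and check.

```bash
python3 -m crank '[[0.4,0,0,0,0],[0.4,0,0,0,0],[0.4,0,0,0,0],[0.4,0,0,0.3,0],[0.4,0,0,0.6,0]]'; python3 -m crank '[[0,0,0,0.1,0],[0,0,0,0.1,0]]'
python3 - <<'E'
from h import *
s=get_state();print(s['time'],s['position'],s['joint_positions'])
c=get_calibration("wrist");im=get_image("wrist");cv2.imwrite("pics/w2.png",im[:,:,::-1])
np.savez("w2.npz",R=c['R'],t=c['t'],fovy=c['fovy'],cx=c['cx'],cy=c['cy'])
E
```

```text
time: 5.4
position: [0.5497, -0.133, 0.1922]
tool_rot: [-3.092, -0.555, 0.004]
ft_force: [-0.1, 0.0, -0.7]
grip_width: 0.396
grip_force: 0.0
time: 5.65
position: [0.5513, -0.1331, 0.2124]
tool_rot: [-3.092, -0.556, -0.003]
ft_force: [0.4, 0.2, -0.4]
grip_width: 0.256
grip_force: 0.0
5.65 [ 0.55129214 -0.13305777  0.21236654] [-0.64687864  0.20791426  0.95939934  1.70609927 -0.17667108  1.31714227
 -0.86846621]
```

View pics/w2.png

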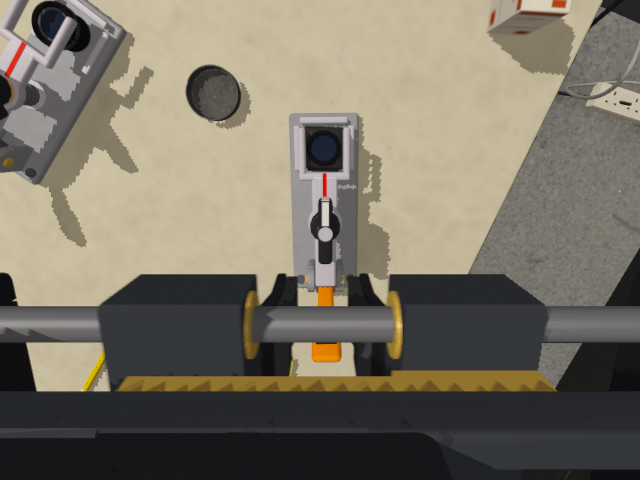

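The pointer at (325,200–225) lies in line with the red line at (325,174–196). The lever is centred under the fingers. I'll close the fingers and sweep the paddle down along its arc.

```bash
python3 -m crank '[[0,-0.32,-0.12,0,0],[0,-0.32,-0.12,0,0],[0,-0.32,-0.12,-0.3,0],[0,-0.32,-0.12,-0.59,0],[0,-0.32,-0.12,-0.59,0]]'; python3 -m crank '[[0,-0.047,-0.017,-0.03,0],[0,-0.107,-0.039,-0.077,0],[0,-0.153,-0.057,-0.137,0],[0,-0.185,-0.068,-0.207,0],[0,-0.2,-0.074,-0.28,0]]';python3 -m crank '[[0,0,0,-0.01,0],[0,0,0,-0.01,0],[0,0,0,-0.02,0]]'
```

```text
time: 6.32
position: [0.4823, -0.1561, 0.0889]
tool_rot: [-3.091, -0.554, 0.018]
ft_force: [0.2, 0.3, -0.5]
grip_width: 0.007
grip_force: 0.0
time: 6.95
position: [0.4473, -0.1722, 0.0374]
tool_rot: [3.092, 0.555, 0.003]
ft_force: [-2.5, 4.5, 55.9]
grip_width: 0.004
grip_force: 30.9
time: 7.32
position: [0.4475, -0.1723, 0.0373]
tool_rot: [-3.088, -0.554, 0.002]
ft_force: [-16.9, 6.7, 64.3]
grip_width: 0.006
grip_force: 32.0
```

```bash
python3 -m crank '[[0,0,0,0.1,0],[0,0,0,0.4,0],[0,0,0,0.7,0],[0,0,0,0.9,0],[0,0,0,0.9,0]]'; python3 -m crank '[[0,0,1,0,0],[0,0,1,0,0],[0,0,1,0,0],[0,0,1,0,0],[0,0,1,0,0]]'
python3 - <<'E'
from h import *
a=get_image("scene")[245:345,280:380,::-1];b=get_image("side")[187:287,265:385,::-1]
A=cv2.resize(a,(400,400),interpolation=2);B=cv2.copyMakeBorder(cv2.resize(b,(400,333),interpolation=2),0,67,0,0,cv2.BORDER_CONSTANT)
cv2.imwrite("pics/z3.png",np.hstack([A,B]))
E
```

```text
time: 7.95
position: [0.4481, -0.1721, 0.2153]
tool_rot: [-3.092, -0.556, -0.006]
ft_force: [0.2, -0.2, -0.6]
grip_width: 0.004
grip_force: 0.0
time: 8.57
position: [0.4458, 0.0279, 0.2117]
tool_rot: [3.09, 0.557, -0.006]
ft_force: [-0.0, -0.5, 0.7]
grip_width: 0.003
grip_force: 0.0
```

View pics/z3.png

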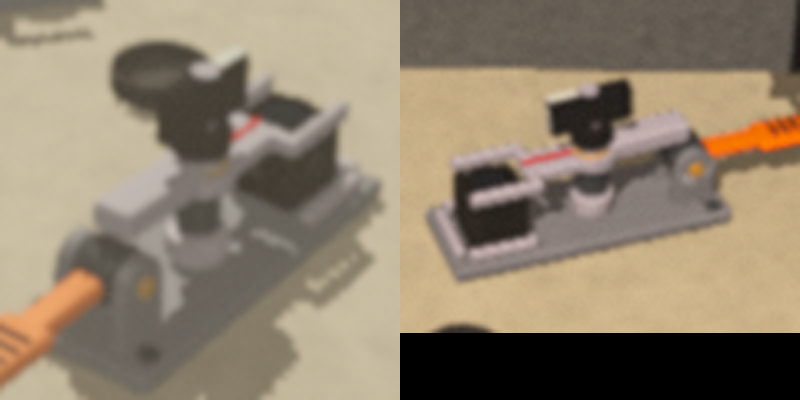

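The lever lies flat and in line with the strap, at (705–800,140) in the right-hand crop. The wing is parallel to the red line and the fork sits on the cube, so I'm handing the job in.

```bash
python3 -c "
from bench import *
print(close_job())"
```

```text
the job is handed in; nothing more can be done
None
```

I turned the nut until its pointer lay on the red line, flipped the lever down flat, left the other clamp untouched and handed the job in; the final pictures look right, but no verdict came back and I couldn't measure the fork's force on the cube.

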